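# Set a dough sheeter's roller gap with a thickness gauge, by feel

### The arm

A 7-joint arm with a two-finger parallel gripper is mounted at the origin on a cart in front of the work surface, level with it; the furniture and walls round the work are solid. World frame = base frame: x ahead of the robot, y to its left, z up, the work surface at z = 0. Lengths are in m, angles in rad, forces in N, time in s.
With the tool pointing down it reaches from about 0.35 to 0.9 m from the base axis. Payload 8.1 kg.
Tool frame: the origin (TCP) lies on the front face of the gripper's body, between the roots of the fingers; the fingertips stand 66 mm ahead of it and the grasp point (between the pads) lies 47 mm ahead of it (arm.finger_overhang is the distance from the TCP to the fingertips, in m); z points along the fingers, y is the line along which they close (so a half turn about z gives the same grasp; the last joint's range is limited). The gripper opens to 92 mm and grips with 3 to 60 N. Pads are 19 mm wide; open, the fingers measure 130 mm over their backs; the gripper's body (75 mm by 190 mm) begins 47 mm behind the grasp point.
Start: joints at [1.131, 0.434, 0.025, 1.573, -0.012, 1.134, -0.075], TCP at [0.207, -0.59, 0.292] pointing down, gripper open.
Joint ranges: [-2.62, 2.62], [-0.44, 2.09], [-1.27, 1.32], [0.08, 2.57], [-1.32, 4.46], [0.12, 2], [-2.74, 2.74]. Speed limits (rad/s): [2.22, 2.22, 3.01, 3.01, 3.14, 3.14, 3.14].

### API

Orientations are given as a rotation vector (axis times angle).
In Python, from cell import readout, cams, workorder, spotter, arm gives the robot as it stands.
- The arm moves only by the shell command python3 -m creep FILE [FORCE], which reads ROWS from the file FILE. ROWS is one flat JSON list of numbers that holds 1 to 10 rows one after another, with no inner brackets; each row has 5 numbers: dx, dy, dz in m, then a turn about the tool's z in rad, then the opening from 0.0 (shut) to 1.0 (fully open); each row shifts and turns the commanded pose from where the row before left it, along the tool's axes as they then stand; what a row does not reach is not made up. A row lasts 1/10 s, in which the tool goes at most 0.05 m and 0.15 rad, less where a joint would pass 70% of its speed; a pose out of reach is approached as far as the arm can. The fingers move at their own pace and stop on an object; FORCE is the grip in N (left out, the last holds). Time passes only in rows, so rows that do not move let the fingers close. It prints the time, the measured TCP pose, the force, the opening and the grip force at its end. Input that does not fit is refused with a message, and nothing moves.
- readout.observe(): the state, without advancing time (a new reading comes with each control period).
- cams.get_image(name): name is "scene" or "top"; returns a dict with "image" (420x560x3 uint8, blue, green, red), "fx", "fy", "cx", "cy" (pixels), "cam_to_world" (4x4, takes a point from camera to world coordinates). Camera axes: x right, y down, z forward; pixel columns grow to the right and rows downward; lengths in m; the calibration is good to about 2 mm. A picture is of the moment at which its call begins. There is no depth.
- workorder.sign_off(): hands the job in; it is judged then, once.
Trained networks look in a picture, given as the dict that the camera call returned (one of the last four; its "shot" number tells which), for a name from the list of things; names that differ only in an ending like _2 or _b are one class to them, and where a whole thing is asked for, a point or a joint stands for the part that bears it (a point fixed in the world has none). Each returns a list of dicts, best first, with "score" (0 to 1); they miss things now and then, are a little off and sometimes report something else, mostly with a low value. They report only what shows in the picture. A call takes as long as a camera call.
- spotter.boxes_of(picture, name): "centre" ([x, y, z] in m, in the coordinates of the camera as it stood for that picture, good to about 4 mm: the middle of the surface that is visible of it).
The state is a dict: "clock": time; "joints": joint angles; "dq": joint speeds; "joint_efforts": joint torques, N m; "position": TCP position; "ee_rot": TCP orientation; "force": force on the tool from outside, world axes, zero at the start; "ft_torque": the same for the moment, N m; "width": opening from 0.0 (shut) to 1.0 (fully open); "gripper_force": force on a finger pad.
Only numpy, scipy, OpenCV 4.12 (cv2) and the standard library are available. Lean on these libraries where they do the work, as an engineer would, in place of code of your own. Each camera call takes 0.05 s, during which the arm holds its last target. There are 200 camera calls.

### The job

Set the dough sheeter's roller to the thickness of the gauge: slide the gauge's blade along the bed under the roller until its tip is about 25 mm past the roller's middle, then turn the dial on top clockwise a little at a time, trying the gauge in between, until the blade drags lightly (4 to 5.5 N when pulled along the bed), and never clamp it hard. Prove the setting by drawing the nipped gauge back about 15 mm and sliding it in again, and leave it there, straight and flat on the bed, its tip about 25 mm past the roller's middle and nipped with that light drag, so that I can feel it myself. Leave the other things on the worktop where they are.

Things in the scene. Friction and masses are not known exactly. Their poses are not given: they have to be found in the camera images.
- gauge: Thickness gauge, loose, 130 to 190 g: flat steel blade 160 mm long, 36 mm wide, 5 mm thick, with an upright dark wooden grip. Origin: underside of the blade, below the middle of the grip; z up, x along the blade towards its free tip. The blade runs from x = -35 to +125 mm.
- gauge_grip (a point): Middle of the gauge's grip, 31 mm above the blade's underside; axes as the gauge. The grip is 60 mm long (x), 14 mm wide (y) and rises from the blade's top to 47 mm above its underside. Pinch it across its 14 mm here.
- gauge_tip (a point): Middle of the gauge blade's free end, on its underside; axes as the gauge.
- sheeter: Dough sheeter, fixed to the worktop. Origin on the worktop below the roller's middle; x the feed direction, z up. White housing x = -42 to +42 mm, top at z = 106 mm: two cheeks (inner faces y = +-64, outer +-78 mm) joined by a bridge above the roller. The crank on the +y cheek reaches y = 134 mm, x = -11 to 61 mm, z = 45 to 67 mm; leave it.
- bed: The sheeter's flat steel bed; frame as the sheeter. Upper face at z = 24 mm, from x = -156 mm (front, where the gauge goes in) to +96 mm, 126 mm wide, with rims 3 mm high along its sides. Blade, bed and roller rub with a friction coefficient of 0.27 to 0.33.
- nip (a point): Point on the bed's upper face below the roller's middle; axes as the bed. Roller: along y, 40 mm across, 116 mm long, does not turn, sprung: whatever lifts it off its lower stop it presses down on with 2 N plus 4 N per mm of lift. Gap to the bed at the start 5.7 to 13.5 mm, not known better: the spindle is worn, the scale no longer tells the gap.
- carriage: Roller carriage: two bearing blocks hidden in the cheeks, moved straight up and down by the dial, with the sprung roller hanging between them. Origin on the middle line between the blocks, 54 mm above the worktop when the dial is at 0; axes as the sheeter. The worn seat of the roller in it is what is not known.
- dial (a joint): Gap dial on top of the housing, rad, 0 to 2.6, starts at 0 to 0.16, grows when turned clockwise seen from above. Each rad lowers the roller by 5 mm. It stays where it is left (friction 0.2 N m, which hides the blade's touch). Gap at 0: 10 mm, but wrong by up to 3.5 mm either way.
- dial_grip (a point): On the dial's vertical axis, 12 mm below the top of its black bar: the height to grip. The bar is 52 mm long along this point's x, 14 mm thick (y), and stands from 115 to 147 mm above the worktop; below it a collar 42 mm across (109 to 115 mm).
- egg_timer: Bystander: round kitchen timer, 59 mm across and 52 mm tall, behind the gauge. Origin at the middle of its underside.
- tin: Bystander: short food tin, 75 mm across and 58 mm tall, behind the gauge. Origin at the middle of its underside.
- pepper_mill: Bystander: dark wooden pepper mill, 58 mm across and 150 mm tall, behind the gauge. Origin at the middle of its underside.
- spice_jar: Bystander: small glass jar with a screw cap, 45 mm across and 106 mm tall, front left of the sheeter. Origin at the middle of its underside.
- jam_jar: Bystander: faceted glass jar, 64 mm across and 87 mm tall, behind the sheeter at the left. Origin at the middle of its underside.
- teaspoon: Bystander: steel teaspoon lying flat, 130 mm long, 27 mm wide and 11 mm high, at the front edge before the gauge. Origin at the middle of its underside.

How it is judged:
By the outcome, as a careful person would: the job done as asked, in the order asked, and still so for the second after the job is handed in, with the robot touching nothing.
It also fails if it takes over 72 s, if anything falls off the work surface, if the arm or the gripper's body presses on something with over 40 N, if the wrist force passes 120 N, or if a joint passes its speed limit or range.

## Working session

There is one attempt and no reset: what is moved stays moved. The work goes in short steps, Python scripts to look and compute and a shell command to move; the robot and the scene stay as the last step left them, time stands still between calls to the robot, and variables do not carry over. Pictures are saved under pics/ and viewed, at most 10 in all, crops included, and the job is handed in when it is done.

```bash
ls; mkdir -p pics; cat > h.py <<'E'
import numpy as np, cv2
from cell import readout, cams, workorder, spotter, arm
from scipy.spatial.transform import Rotation as R
def find(p,n,k=2):
    out=[]
    for d in spotter.boxes_of(p,n)[:k]:
        c=np.array(d["centre"]); M=np.array(p["cam_to_world"])
        out.append((round(d["score"],2),(M[:3,:3]@c+M[:3,3]).round(4)))
    return out
def proj(p,w):
    M=np.linalg.inv(np.array(p["cam_to_world"])); c=M[:3,:3]@np.array(w)+M[:3,3]
    return p["fx"]*c[0]/c[2]+p["cx"],p["fy"]*c[1]/c[2]+p["cy"]
def ray(p,u,v,z):
    M=np.array(p["cam_to_world"]); d=M[:3,:3]@np.array([(u-p["cx"])/p["fx"],(v-p["cy"])/p["fy"],1]); o=M[:3,3]
    return (o+d*(z-o[2])/d[2]).round(4)
E
python3 - <<'E'
from h import *
s=readout.observe(); print({k:np.round(v,3) for k,v in s.items()})
for c in ("scene","top"):
    p=cams.get_image(c); cv2.imwrite(f"pics/{c}0.png",p["image"]); print(c,np.array(p["cam_to_world"]).round(3),p["fx"])
    for n in ["gauge","gauge_grip","gauge_tip","sheeter","bed","dial","dial_grip","nip","egg_timer","tin","pepper_mill","spice_jar","jam_jar","teaspoon"]:
        try: print(n,find(p,n))
        except Exception as e: print(n,e)
E
```

```text
pics
{'clock': np.float64(0.0), 'joints': array([ 1.131,  0.435,  0.025,  1.574, -0.012,  1.134, -0.075]), 'dq': array([-0.001, -0.001,  0.002,  0.001,  0.001,  0.   , -0.   ]), 'joint_efforts': array([-0.0000e+00, -6.6785e+01,  9.8500e-01, -3.1446e+01, -6.1000e-02,
        4.3000e-02,  0.0000e+00]), 'position': array([ 0.206, -0.59 ,  0.291]), 'ee_rot': array([-3.096e+00, -5.260e-01,  1.000e-03]), 'force': array([ 0.013, -0.43 ,  0.631]), 'ft_torque': array([ 0.046, -0.022, -0.009]), 'gripper_force': np.float64(0.0), 'width': np.float64(0.996)}
scene [[-0.724 -0.442  0.53  -0.204]
 [-0.689  0.482 -0.541  0.76 ]
 [-0.016 -0.757 -0.653  0.988]
 [ 0.     0.     0.     1.   ]] 513.4915600343572
gauge [(0.78, array([ 0.5263, -0.1966,  0.0046])), (0.6, array([ 0.365 , -0.1247,  0.0066]))]
gauge_grip [(0.7, array([ 0.5317, -0.1945,  0.0083])), (0.54, array([0.4913, 0.186 , 0.1288]))]
gauge_tip [(0.75, array([ 0.5339, -0.1953,  0.003 ]))]
sheeter [(0.67, array([0.4707, 0.1993, 0.0367]))]
bed [(0.73, array([0.4813, 0.1976, 0.0245]))]
dial [(0.63, array([0.4897, 0.1872, 0.1331]))]
dial_grip [
[... 819 characters left out ...]
0.4885, 0.1506, 0.0216])), (0.42, array([0.485 , 0.1129, 0.0209]))]
bed [(0.89, array([0.4895, 0.1125, 0.0209]))]
dial [(0.62, array([0.4887, 0.1769, 0.1356]))]
dial_grip [(0.72, array([0.4928, 0.1815, 0.1335])), (0.41, array([0.4918, 0.1122, 0.0182]))]
nip [(0.87, array([0.4866, 0.1126, 0.0236]))]
egg_timer [(0.62, array([ 0.657 , -0.1209,  0.0441]))]
tin [(0.75, array([ 0.6645, -0.0352,  0.0567]))]
pepper_mill [(0.88, array([ 0.6377, -0.188 ,  0.1247]))]
spice_jar [(0.74, array([0.3778, 0.3372, 0.1006])), (0.59, array([0.4868, 0.1137, 0.0206]))]
jam_jar [(0.85, array([0.6011, 0.3213, 0.0853]))]
teaspoon [(0.54, array([ 0.3711, -0.1264,  0.0068])), (0.3, array([ 0.5333, -0.1788,  0.008 ]))]
```

View pics/scene0.png

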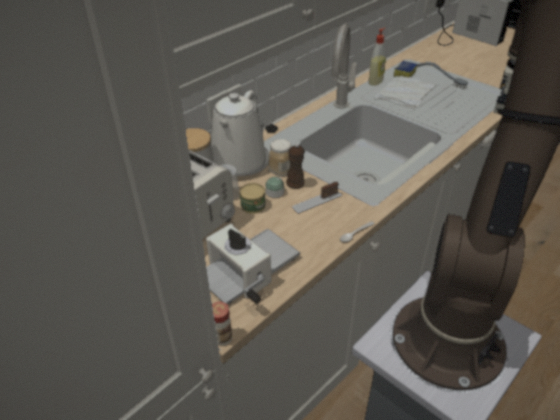

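View pics/top0.png

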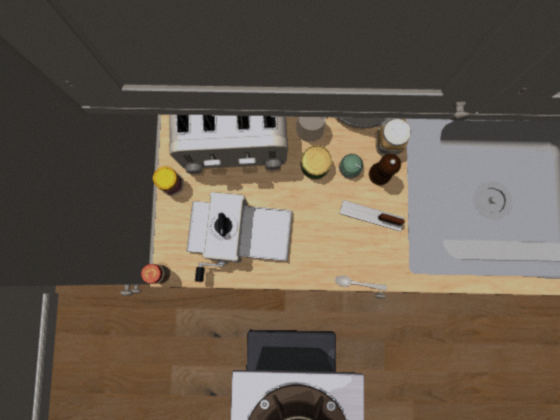

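The scene view shows the gauge at about (318,200), its grip near (330,190), and the sheeter near (240,260). In the top view the blade runs from (342,210) to (404,225) with the grip at (391,220). The dial is at (223,225), and the bed's front faces right. Next I'll zoom in.

```bash
python3 - <<'E'
from h import *
t=cv2.imread("pics/top0.png"); s=cv2.imread("pics/scene0.png")
def cr(i,u,v,w,h,k):
    a=cv2.resize(i[v:v+h,u:u+w],None,fx=k,fy=k,interpolation=cv2.INTER_CUBIC)
    for j in range(0,w,10): cv2.putText(a,str(u+j),(j*k,8),0,.3,(0,0,255)); a[:,j*k]=a[:,j*k]//2
    for j in range(0,h,10): cv2.putText(a,str(v+j),(0,j*k),0,.3,(0,0,255)); a[j*k]=a[j*k]//2
    return a
m=np.zeros((600,800,3),np.uint8)
a=cr(t,335,197,80,36,5); m[:180,:400]=a
a=cr(s,285,175,66,40,6); m[:240,404:800]=a
a=cr(t,182,185,114,100,4)[:,:400]; m[240-40:600,:400]=a[:400]
a=cr(s,200,215,99,88,4); m[244:596,404:800]=a
cv2.imwrite("pics/m1.png",m)
E
```

```text
(no output)
```

View pics/m1.png

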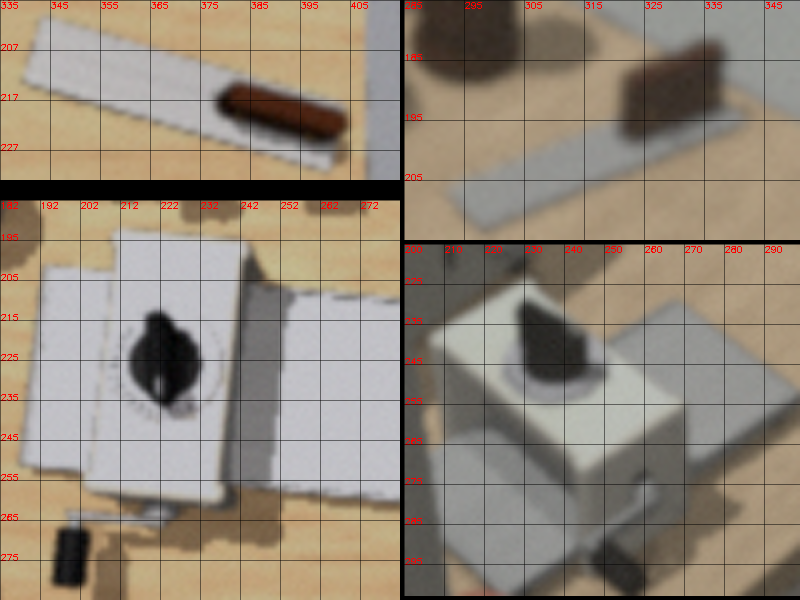

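The top crop shows the blade's corners at (344.4,200.4), (339.8,213.4) and (401.6,231). The housing's top corners are at (210,193), (244,195), (238,260) and (203,257.5) in the top view, and at (206.5,239.5), (230,224), (270,255) and (244,272) in the scene view. I'll fit the poses to these.

```bash
cat >> h.py <<'E'
from scipy.optimize import least_squares
def fit(obs,x0,fz=False):
    # obs: list of (pic,[(local xyz,(u,v))]); returns x,y,yaw(,z),rms px
    def f(q):
        c,s=np.cos(q[2]),np.sin(q[2]); z=q[3] if fz else 0
        return np.concatenate([np.array(proj(p,(q[0]+c*l[0]-s*l[1],q[1]+s*l[0]+c*l[1],z+l[2])))-uv for p,L in obs for l,uv in L])
    r=least_squares(f,list(x0)+([0] if fz else []))
    return r.x.round(4), round(float(np.sqrt(np.mean(r.fun**2))),2)
E
python3 - <<'E'
from h import *
t=cams.get_image("top"); s=cams.get_image("scene")
b=.005
gt=[((.125,-.018,b),(344.4,200.4)),((.125,.018,b),(339.8,213.4)),((-.035,.018,b),(401.6,231))]
# which side: +y local = towards -X world
gs=[((.125,.018,b),(298.6,213.3)),((.125,-.018,b),(292.5,206)),((-.035,.018,b),(341.5,195.5)),
    ((.03,.007,.047),(321.5,188)),((-.03,.007,.047),(337.5,181.8)) ]
gs=gs[:3]
for o in ([(t,gt)],[(s,gs)],[(t,gt),(s,gs)]): print("gauge",fit(o,(.53,-.19,1.4)), fit(o,(.53,-.19,1.4),True) if len(o)>1 else "")
h=.106
ht=[((.042,-.078,h),(210,192.8)),((-.042,-.078,h),(243.7,195.3)),((-.042,.078,h),(237.8,260.3)),((.042,.078,h),(203,257.5))]
hs=[((.042,-.078,h),(206.5,239.5)),((-.042,-.078,h),(230.2,224)),((-.042,.078,h),(270.2,255.2)),((.042,.078,h),(244,272))]
# scene: order by projecting
for o in ([(t,ht)],):
    q,r=fit(o,(.49,.18,1.57)); print("sheeter top",q,r)
c,sn=np.cos(q[2]),np.sin(q[2])
for l,_ in ht: print(l,np.round(proj(s,(q[0]+c*l[0]-sn*l[1],q[1]+sn*l[0]+c*l[1],h)),1))
print(find(t,"dial_grip",1),find(s,"dial_grip",1),find(t,"dial",1),find(s,"dial",1))
E
```

```text
gauge (array([ 0.5262, -0.2258,  1.309 ]), 0.33) 
gauge (array([ 0.523 , -0.2216,  1.3084]), 0.63) 
gauge (array([ 0.5255, -0.2248,  1.3091]), 0.7) (array([ 0.5271, -0.2268,  1.308 , -0.0059]), 0.44)
sheeter top [0.4921 0.1803 1.5106] 0.98
(0.042, -0.078, 0.106) [205.1 237.4]
(-0.042, -0.078, 0.106) [231.2 221.8]
(-0.042, 0.078, 0.106) [272.2 252.9]
(0.042, 0.078, 0.106) [245.7 270.8]
[(0.87, array([0.4937, 0.1793, 0.1335]))] [(0.63, array([0.4912, 0.1891, 0.1287]))] [(0.5, array([0.4909, 0.178 , 0.1337]))] [(0.73, array([0.4932, 0.1853, 0.1321]))]
```

```bash
python3 - <<'E'
from h import *
t=cams.get_image("top"); s=cams.get_image("scene")
h=.106;k=.027
ht=[((.042,-.078,h),(210,192.8)),((-.042,-.078,h),(243.7,195.3)),((-.042,.078,h),(237.8,260.3)),((.042,.078,h),(203,257.5))]
bt=[((.096,-.063,k),(192.5,201.3)),((.096,.063,k),(187.5,252)),((-.156,-.063,k),(292,209)),((-.156,.063,k),(287,261))]
hs=[((.042,-.078,h),(206.5,239.5)),((-.042,-.078,h),(230.2,224)),((-.042,.078,h),(270.2,255.2)),((.042,.078,h),(244,272))]
bs=[((-.156,-.063,k),(267.5,229.5))]
for n,o in dict(ht=[(t,ht)],bt=[(t,bt)],hbt=[(t,ht+bt)],s=[(s,hs)],all=[(t,ht+bt),(s,hs)]).items(): print(n,fit(o,(.49,.18,1.5)),fit(o,(.49,.18,1.5),True))
m=np.zeros((600,800,3),np.uint8)
def cr(i,u,v,w,h,k):
    a=cv2.resize(i[v:v+h,u:u+w],None,fx=k,fy=k,interpolation=cv2.INTER_CUBIC)
    for j in range(0,w,10): cv2.putText(a,str(u+j),(j*k,8),0,.3,(0,0,255)); a[:,j*k]=a[:,j*k]//2
    for j in range(0,h,10): cv2.putText(a,str(v+j),(0,j*k),0,.3,(0,0,255)); a[j*k]=a[j*k]//2
    return a
m[:300,:400]=cr(t["image"],200,205,50,50,8)[:300]
m[:300,400:800]=cr(t["image"],240,200,66,66,6)[:300,:400] if 0 else cv2.copyMakeBorder(cr(t["image"],240,203,66,50,6),0,0,0,4,0)
m[300:,:400]=cr(s["image"],205,215,80,60,5)
m[300:,400:]=cr(s["image"],240,215,80,60,5)
cv2.imwrite("pics/m2.png",m)
E
```

```text
ht (array([0.4921, 0.1803, 1.5106]), 0.98) (array([ 0.4965,  0.1852,  1.5103, -0.041 ]), 0.27)
bt (array([0.4923, 0.1797, 1.5074]), 0.82) (array([ 0.4939,  0.1811,  1.5075, -0.0161]), 0.63)
hbt (array([0.4922, 0.1801, 1.5085]), 0.91) (array([ 0.4946,  0.1825,  1.5084, -0.0232]), 0.62)
s (array([0.4889, 0.1861, 1.4934]), 1.01) (array([ 0.5192,  0.1609,  1.5008, -0.0392]), 0.46)
all (array([0.4918, 0.1815, 1.506 ]), 1.23) (array([ 0.4936,  0.181 ,  1.5056, -0.0081]), 0.84)
```

View pics/m2.png

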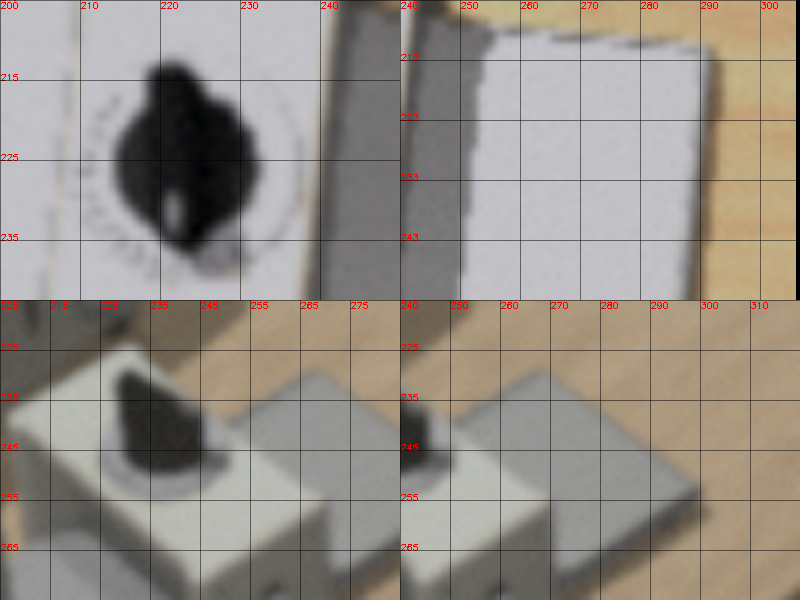

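The zoomed crops show the dial bar running from (221,213) to (223,236) in the top view and the bed's front corners at about (292,209) and (287,261). That puts the sheeter near (0.492, 0.181) with yaw 1.507. Next I work out the move to the gauge. I'll pinch it about 15 mm behind the middle of the grip to stay clear of the pepper mill.

```bash
cat >> h.py <<'E'
def go(tgt=None,yaw=None):
    # tgt: grasp point world; yaw: direction of the closing line; prints what is left in tool axes
    s=readout.observe(); Rm=R.from_rotvec(s["ee_rot"]).as_matrix(); g=s["position"]+.047*Rm[:,2]
    y=np.arctan2(Rm[1,1],Rm[0,1]); tilt=np.arccos(-Rm[2,2])
    print("t",round(s["clock"],2),"grasp",g.round(4),"yaw",round(y,4),"tilt",round(tilt,4),"F",np.round(s["force"],2),"w",round(s["width"],3),"gf",round(s["gripper_force"],1),"q7",round(s["joints"][6],2))
    if tgt is not None: print(" d_tool",(Rm.T@(np.array(tgt)-g)).round(4))
    if yaw is not None:
        d=(y-yaw+np.pi/2)%np.pi-np.pi/2; print(" turn",round(d,4))  # tool z down: +turn lowers world yaw
E
python3 - <<'E'
from h import *
go((.5216,-.2393,.14),1.309-np.pi/2)
s=readout.observe(); print(R.from_rotvec(s["ee_rot"]).as_matrix().round(3))
t=cams.get_image("top"); sc=cams.get_image("scene")
# grip top edge midpoint: lines of sight
def los(p,u,v):
    M=np.array(p["cam_to_world"]); return M[:3,3],M[:3,:3]@np.array([(u-p["cx"])/p["fx"],(v-p["cy"])/p["fy"],1])
o1,d1=los(t,391.8,217.8); o2,d2=los(sc,330,184.5)
k=np.linalg.lstsq(np.c_[d1,-d2],o2-o1,rcond=None)[0]; print("grip top mid",o1+k[0]*d1,o2+k[1]*d2)
E
```

```text
t 1.9 grasp [ 0.2065 -0.5899  0.2452] yaw -1.2341 tilt 0.0001 F [ 0.84 -0.21  0.1 ] w 1.002 gf 0.0 q7 -0.08
 d_tool [ 0.4132 -0.2269  0.1052]
 turn -0.9723
[[ 0.944  0.33   0.   ]
 [ 0.33  -0.944 -0.   ]
 [-0.     0.    -1.   ]]
grip top mid [ 0.5277966  -0.22137672  0.04501596] [ 0.52549125 -0.22317543  0.04510738]
```

```bash
echo '[0.041, -0.0225, 0, 0, 1, 0.041, -0.0225, 0, 0, 1, 0.041, -0.0225, 0, 0, 1, 0.041, -0.0225, 0, 0, 1, 0.041, -0.0225, 0, 0, 1, 0.041, -0.0225, 0, 0, 1, 0.041, -0.0225, 0, 0, 1, 0.041, -0.0225, 0, 0, 1, 0.041, -0.0225, 0, 0, 1, 0.041, -0.0225, 0, 0, 1]' > next.json && python3 -m creep next.json 40
echo '[0, 0, 0.013, -0.139, 1, 0, 0, 0.013, -0.139, 1, 0, 0, 0.013, -0.139, 1, 0, 0, 0.013, -0.139, 1, 0, 0, 0.013, -0.139, 0.6, 0, 0, 0.013, -0.139, 0.6, 0, 0, 0, 0, 0.6]' > next.json && python3 -m creep next.json
python3 -c "
from h import *
go((.5216,-.2393,.031),1.309-np.pi/2)"
```

```text
clock: 3.0
position: [0.5202, -0.2406, 0.2925]
ee_rot: [3.097, 0.526, 0.001]
force: [1.4, -0.6, -0.3]
width: 0.998
gripper_force: 0.0
clock: 3.7
position: [0.5181, -0.242, 0.2126]
ee_rot: [-2.615, -1.737, 0.003]
force: [-0.2, 0.0, 0.4]
width: 0.791
gripper_force: 0.0
t 3.7 grasp [ 0.518  -0.242   0.1656] yaw -0.3981 tilt 0.003 F [-0.15  0.05  0.36] w 0.791 gf 0.0 q7 -0.21
 d_tool [0.0038 0.0027 0.1346]
 turn -0.1363
```

```bash
echo '[0.0038, 0.0027, 0, -0.136, 0.5, 0, 0, 0.03, 0, 0.5, 0, 0, 0.03, 0, 0.5, 0, 0, 0.03, 0, 0.5, 0, 0, 0.03, 0, 0.5, 0, 0, 0.008, 0, 0.5, 0, 0, 0.006, 0, 0.5, 0, 0, 0, 0, 0.5]' > next.json && python3 -m creep next.json
python3 -c "
from h import *
go((.5216,-.2393,.031),1.309-np.pi/2)
for c in ('top','scene'):
  p=cams.get_image(c); cv2.imwrite('pics/'+c+'1.png',p['image']); 
a=cv2.imread('pics/top1.png')[180:250,330:420]; b=cv2.imread('pics/scene1.png')[150:240,270:370]
m=np.zeros((540,800,3),np.uint8); a=cv2.resize(a,(400,311)); b=cv2.resize(b,(400,360)); m[:311,:400]=a; m[:360,400:]=b; cv2.imwrite('pics/m3.png',m)"
```

```text
clock: 4.5
position: [0.5237, -0.2397, 0.0808]
ee_rot: [2.495, 1.908, 0.0]
force: [-0.4, -0.3, 0.7]
width: 0.503
gripper_force: 0.0
t 4.5 grasp [ 0.5237 -0.2398  0.0338] yaw -0.2654 tilt 0.0008 F [-0.39 -0.29  0.66] w 0.503 gf 0.0 q7 -0.18
 d_tool [-0.0001 -0.0021  0.0028]
 turn -0.0036
```

View pics/m3.png

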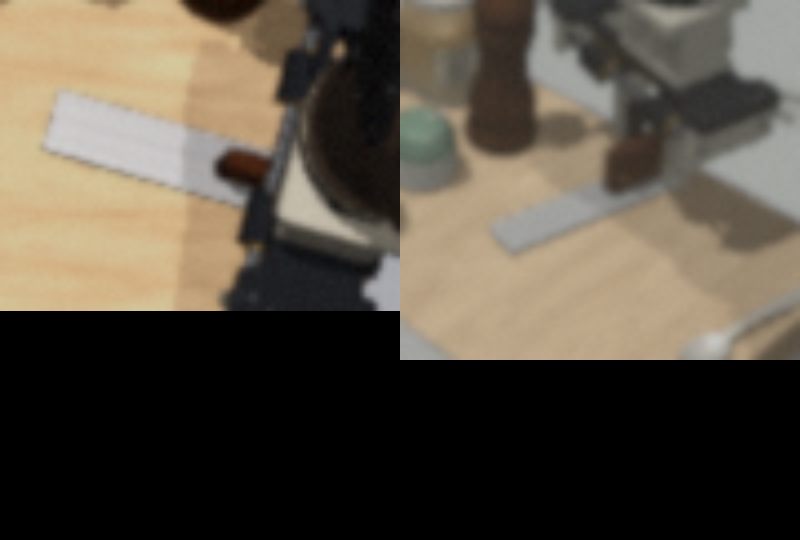

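The crops show the grip between the fingers, and the pepper mill is clear. I'll close on it.

```bash
echo '[0, -0.001, 0.003, 0, 0.1, 0, 0, 0, 0, 0, 0, 0, 0, 0, 0, 0, 0, 0, 0, 0, 0, 0, 0, 0, 0]' > next.json && python3 -m creep next.json 45
python3 -c "
from h import *
go()"
```

```text
clock: 5.1
position: [0.5222, -0.2394, 0.0774]
ee_rot: [2.494, 1.909, 0.0]
force: [-0.2, 0.5, 1.6]
width: 0.145
gripper_force: 45.0
t 5.1 grasp [ 0.5222 -0.2394  0.0304] yaw -0.2641 tilt 0.0002 F [-0.18  0.51  1.59] w 0.145 gf 45.0 q7 -0.18
```

```bash
echo '[0, 0, -0.02, 0, 0, 0, 0, -0.03, 0, 0, 0, 0, -0.03, 0, 0, 0, 0, -0.01, 0, 0, 0, 0, 0, 0, 0]' > next.json && python3 -m creep next.json 
python3 -c "
from h import *
go((.4812,.0113,.115),-.064)"
```

```text
clock: 5.6
position: [0.5228, -0.2397, 0.1684]
ee_rot: [2.493, 1.908, 0.002]
force: [0.1, 0.2, -2.1]
width: 0.151
gripper_force: 45.0
t 5.6 grasp [ 0.5229 -0.2397  0.1214] yaw -0.2643 tilt 0.0027 F [ 0.06  0.23 -2.06] w 0.151 gf 45.0 q7 -0.13
 d_tool [ 0.2314 -0.1059  0.006 ]
 turn -0.2003
```

```bash
echo '[0.033, -0.0151, 0, 0, 0, 0.033, -0.0151, 0, 0, 0, 0.033, -0.0151, 0, 0, 0, 0.033, -0.0151, 0, 0, 0, 0.033, -0.0151, 0, 0, 0, 0.033, -0.0151, 0, 0, 0, 0.033, -0.0151, 0, 0, 0, 0, 0, 0, -0.1, 0, 0, 0, 0, -0.1, 0, 0, 0, 0, 0, 0]' > next.json && python3 -m creep next.json 
python3 -c "
from h import *
go((.4812,.0113,.06),-.064)
for c in ('top','scene'):
  p=cams.get_image(c); cv2.imwrite('pics/'+c+'2.png',p['image']); 
a=cv2.imread('pics/top2.png')[170:300,180:330]; b=cv2.imread('pics/scene2.png')[170:300,200:350]
m=np.zeros((350,800,3),np.uint8); a=cv2.resize(a,(400,347)); b=cv2.resize(b,(400,347)); m[:347,:400]=a; m[:347,400:]=b; cv2.imwrite('pics/m4.png',m)"
```

```text
clock: 6.6
position: [0.4795, 0.0111, 0.1658]
ee_rot: [-2.288, -2.15, 0.003]
force: [-0.4, 0.6, -1.4]
width: 0.146
gripper_force: 44.8
t 6.6 grasp [0.4794 0.0111 0.1188] yaw -0.0622 tilt 0.0025 F [-0.38  0.58 -1.41] w 0.146 gf 44.8 q7 -0.45
 d_tool [0.0003 0.0019 0.0588]
 turn 0.0018
```

View pics/m4.png

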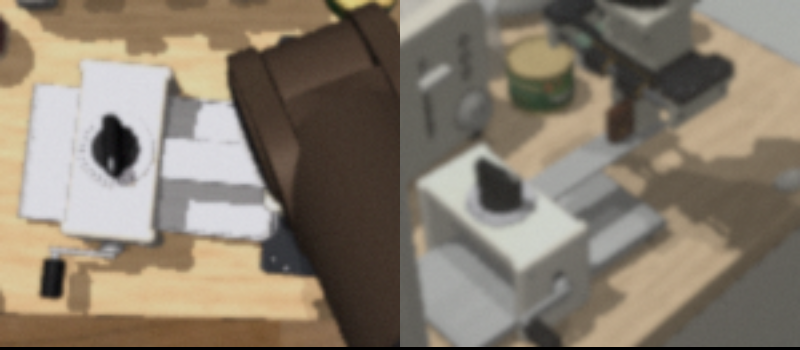

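The crops show the blade held level and parallel to the bed, centred in front of the roller. I'll lower it.

```bash
echo '[0, 0.002, 0.025, 0, 0, 0, 0, 0.02, 0, 0, 0, 0, 0.01, 0, 0, 0, 0, 0.005, 0, 0, 0, 0, 0.002, 0, 0, 0, 0, 0, 0, 0]' > next.json && python3 -m creep next.json 
python3 -c "
from h import *
go((.4812,.0113,.0544),-.064)"
```

```text
clock: 7.3
position: [0.4827, 0.0111, 0.1055]
ee_rot: [2.292, 2.148, 0.001]
force: [0.2, -0.6, -2.3]
width: 0.148
gripper_force: 44.8
t 7.3 grasp [0.4827 0.0111 0.0585] yaw -0.0645 tilt 0.0005 F [ 0.17 -0.61 -2.32] w 0.148 gf 44.8 q7 -0.52
 d_tool [ 0.0001 -0.0015  0.0041]
 turn -0.0005
```

```bash
echo '[0, -0.0015, 0.002, 0, 0, 0, 0, 0.001, 0, 0, 0, 0, 0, 0, 0]' > next.json && python3 -m creep next.json 
echo '[0, 0, 0.001, 0, 0, 0, 0, 0, 0, 0]' > next.json && python3 -m creep next.json 
python3 -c "
from h import *
go((.4812,.0113,.0544),-.064)"
```

```text
clock: 7.6
position: [0.4811, 0.0112, 0.1025]
ee_rot: [2.291, 2.149, 0.001]
force: [0.4, -0.3, -0.5]
width: 0.149
gripper_force: 44.8
clock: 7.8
position: [0.4815, 0.0112, 0.1016]
ee_rot: [2.291, 2.148, 0.002]
force: [0.4, -1.5, 3.6]
width: 0.146
gripper_force: 45.0
t 7.8 grasp [0.4816 0.0112 0.0546] yaw -0.0644 tilt 0.0014 F [ 0.4  -1.49  3.62] w 0.146 gf 45.0 q7 -0.52
 d_tool [ 0.0001 -0.0004  0.0002]
 turn -0.0004
```

```bash
echo '[0, 0, 0, 0, 0.3, 0, 0, 0, 0, 0.3, 0, 0, 0, 0, 0, 0, 0, 0, 0, 0, 0, 0, 0, 0, 0]' > next.json && python3 -m creep next.json 30
echo '[0.015, 0, 0, 0, 0, 0.015, 0, 0, 0, 0, 0, 0, 0, 0, 0]' > next.json && python3 -m creep next.json
echo '[0.012, 0, 0, 0, 0, 0.012, 0, 0, 0, 0, 0, 0, 0, 0, 0]' > next.json && python3 -m creep next.json
python3 -c "
from h import *
go((.492+.0638*-.115,.181-.998*.115,.0544),-.064)"
```

```text
clock: 8.3
position: [0.4809, 0.0112, 0.1012]
ee_rot: [-2.291, -2.149, 0.0]
force: [0.2, -0.1, 0.3]
width: 0.148
gripper_force: 30.0
clock: 8.6
position: [0.4829, 0.0432, 0.1013]
ee_rot: [-2.288, -2.152, -0.002]
force: [0.8, -0.1, -2.2]
width: 0.15
gripper_force: 30.0
clock: 8.9
position: [0.4844, 0.0669, 0.1013]
ee_rot: [-2.289, -2.151, -0.002]
force: [-0.7, 0.7, -2.5]
width: 0.146
gripper_force: 30.0
t 8.9 grasp [0.4845 0.067  0.0543] yaw -0.0619 tilt 0.0011 F [-0.71  0.71 -2.46] w 0.146 gf 30.0 q7 -0.63
 d_tool [-0.0007  0.0002 -0.0001]
 turn 0.0021
```

```bash
echo '[0, 0, 0, 0, 0.45, 0, 0, 0, 0, 0.45, 0, 0, -0.04, 0, 0.5, 0, 0, -0.045, 0, 0.6, 0, 0, -0.045, -0.1, 0.6, 0, 0, 0, -0.14, 0.6, 0, 0, 0, -0.14, 0.6, 0, 0, 0, -0.14, 0.6, 0, 0, 0, -0.14, 0.6, 0, 0, 0, -0.14, 0.6]' > next.json && python3 -m creep next.json
python3 -c "
from h import *
go((.492,.181,.18),1.668)
t=cams.get_image('top'); print([ray(t,230,165,z) for z in (.05,.1,.2)])"
```

```text
clock: 9.9
position: [0.4843, 0.0643, 0.2312]
ee_rot: [1.267, 2.875, -0.001]
force: [-0.4, 0.7, 0.4]
width: 0.599
gripper_force: 0.0
t 9.9 grasp [0.4843 0.0643 0.1842] yaw 0.7408 tilt 0.0005 F [-0.41  0.69  0.41] w 0.599 gf 0.0 q7 0.23
 d_tool [0.0809 0.0845 0.0042]
 turn -0.9272
[array([0.6504, 0.177 , 0.05  ]), array([0.6385, 0.1714, 0.1   ]), array([0.6148, 0.1603, 0.2   ])]
```

```bash
echo '[0.027, 0.028, 0, 0, 0.6, 0.027, 0.028, 0, 0, 0.6, 0.027, 0.028, 0, 0, 0.6, 0, 0, 0, -0.132, 0.6, 0, 0, 0, -0.132, 0.6, 0, 0, 0, -0.132, 0.6, 0, 0, 0, -0.132, 0.6, 0, 0, 0, -0.132, 0.6, 0, 0, 0, -0.132, 0.6, 0, 0, 0, -0.132, 0.6]' > next.json && python3 -m creep next.json
python3 -c "
from h import *
go((.492,.181,.135),1.668)
for c in ('top','scene'):
  p=cams.get_image(c); cv2.imwrite('pics/'+c+'3.png',p['image']); 
a=cv2.imread('pics/top3.png')[180:280,180:330]; b=cv2.imread('pics/scene3.png')[190:290,200:350]
m=np.zeros((540,800,3),np.uint8); a=cv2.resize(a,None,fx=5.3,fy=5.3); m[:270,:400]=a[125:395,200:600] if 0 else cv2.resize(a,(400,270)); m[:270,400:]=cv2.resize(b,(400,270))
a2=cv2.resize(cv2.imread('pics/top3.png')[205:255,230:310],(400,250)); b2=cv2.resize(cv2.imread('pics/scene3.png')[200:260,235:331],(400,250)); m[275:525,:400]=a2; m[275:525,400:]=b2
cv2.imwrite('pics/m5.png',m)"
```

```text
clock: 10.95
position: [0.4923, 0.1809, 0.2311]
ee_rot: [0.143, -3.138, 0.001]
force: [-0.2, -1.0, -0.4]
width: 0.601
gripper_force: 0.0
t 10.95 grasp [0.4923 0.1808 0.1841] yaw 1.6616 tilt 0.0006 F [-0.24 -1.05 -0.39] w 0.601 gf 0.0 q7 0.79
 d_tool [0.0003 0.0002 0.0491]
 turn -0.0064
```

View pics/m5.png

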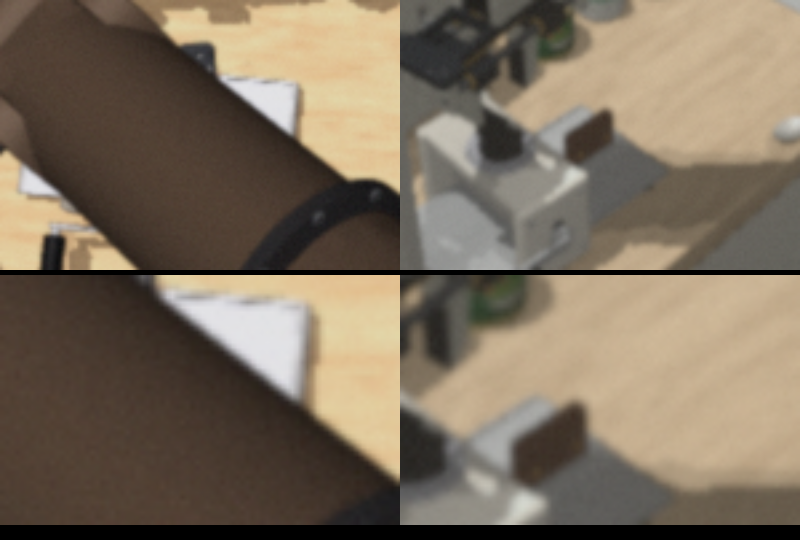

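The scene crop shows the gauge lying flat on the bed, inserted under the housing, with its grip at about u=271, v=236. Now I'll grip the dial and make a first turn that is safe for any possible starting gap.

```bash
echo '[0, 0, 0.03, -0.006, 0.5, 0, 0, 0.018, 0, 0.4, 0, 0, 0.002, 0, 0.3, 0, 0, 0, 0, 0, 0, 0, 0, 0, 0, 0, 0, 0, 0, 0]' > next.json && python3 -m creep next.json 30
python3 -c "
from h import *
go((.492,.181,.135),1.668)"
echo '[0, 0, 0, 0.1, 0, 0, 0, 0, 0.1, 0, 0, 0, 0, 0.1, 0, 0, 0, 0, 0.05, 0, 0, 0, 0, 0, 0]' > next.json && python3 -m creep next.json
python3 -c "
from h import *
go((.492,.181,.135),1.668)"
```

```text
clock: 11.65
position: [0.4926, 0.1811, 0.1819]
ee_rot: [-0.145, 3.137, -0.001]
force: [-2.6, 0.3, 5.5]
width: 0.155
gripper_force: 30.0
t 11.65 grasp [0.4927 0.181  0.1349] yaw 1.6633 tilt 0.0012 F [-2.57  0.29  5.51] w 0.155 gf 30.0 q7 0.73
 d_tool [ 0.0007  0.     -0.0001]
 turn -0.0047
clock: 12.15
position: [0.4926, 0.1812, 0.1819]
ee_rot: [0.403, 3.115, -0.001]
force: [-0.5, -2.3, 5.7]
width: 0.15
gripper_force: 30.0
t 12.15 grasp [0.4926 0.1812 0.1349] yaw 1.3136 tilt 0.0013 F [-0.52 -2.25  5.66] w 0.15 gf 30.0 q7 0.43
 d_tool [ 0.0006 -0.0003 -0.0001]
 turn -0.3544
```

```bash
cat >> h.py <<'E'
def plan(tgt,yaw,nt,nr,down=None):
    # per-row shift (mid-row axes) for nt rows of translation while turning over nr rows
    s=readout.observe(); Rm=R.from_rotvec(s["ee_rot"]).as_matrix(); g=s["position"]+.047*Rm[:,2]
    y=np.arctan2(Rm[1,1],Rm[0,1]); d=(y-yaw+np.pi/2)%np.pi-np.pi/2; D=(np.array(tgt)-g)/nt
    print("turn/row",round(d/nr,4))
    for i in range(nt):
        a=y-(i)*d/nr; print([round(v,4) for v in (-np.sin(a)*D[0]+np.cos(a)*D[1], np.cos(a)*D[0]+np.sin(a)*D[1], -D[2])])
E
echo '[0, 0, 0, 0, 0.5, 0, 0, -0.004, 0, 0.5, 0, 0, -0.022, 0, 0.6, 0, 0, -0.022, 0, 0.6]' > next.json && python3 -m creep next.json
python3 -c "
from h import *
go((.4843,.0645,.0543),-.064)
plan((.4843,.0645,.175),-.064,4,10)"
```

```text
clock: 12.55
position: [0.4918, 0.1816, 0.2295]
ee_rot: [-0.397, -3.115, 0.0]
force: [0.6, -0.2, -0.3]
width: 0.451
gripper_force: 0.0
t 12.55 grasp [0.4917 0.1816 0.1825] yaw 1.3171 tilt 0.0017 F [ 0.56 -0.24 -0.28] w 0.451 gf 0.0 q7 0.49
 d_tool [-0.0224 -0.1152  0.1282]
 turn 1.3811
turn/row 0.1381
[np.float64(-0.0055), np.float64(-0.0288), np.float64(0.0019)]
[np.float64(-0.0095), np.float64(-0.0278), np.float64(0.0019)]
[np.float64(-0.0132), np.float64(-0.0262), np.float64(0.0019)]
[np.float64(-0.0167), np.float64(-0.0241), np.float64(0.0019)]
```

```bash
echo '[-0.0055, -0.029, 0, 0.138, 0.6, -0.0095, -0.028, 0, 0.138, 0.6, -0.013, -0.026, 0, 0.138, 0.6, -0.0167, -0.024, 0, 0.138, 0.6, 0, 0, 0, 0.138, 0.6, 0, 0, 0.01, 0.138, 0.6, 0, 0, 0.015, 0.138, 0.5, 0, 0, 0.015, 0.138, 0.5, 0, 0, 0.015, 0.138, 0.5, 0, 0, 0.015, 0.138, 0.5]' > next.json && python3 -m creep next.json
python3 -c "
from h import *
go((.4843,.0645,.0543),-.064)"
```

```text
clock: 13.55
position: [0.4847, 0.0646, 0.1588]
ee_rot: [-2.296, -2.144, -0.001]
force: [0.6, 0.0, -0.6]
width: 0.496
gripper_force: 0.0
t 13.55 grasp [0.4847 0.0646 0.1118] yaw -0.0688 tilt 0.0005 F [ 0.61  0.02 -0.59] w 0.496 gf 0.0 q7 -0.56
 d_tool [-0.0002 -0.0004  0.0575]
 turn -0.0048
```

```bash
echo '[0, 0, 0.03, 0, 0.5, 0, 0, 0.022, 0, 0.4, 0, 0, 0.0055, 0, 0.3, 0, 0, 0, 0, 0, 0, 0, 0, 0, 0, 0, 0, 0, 0, 0]' > next.json && python3 -m creep next.json 30
echo '[-0.005, 0, 0, 0, 0, -0.005, 0, 0, 0, 0]' > next.json && python3 -m creep next.json | grep force
echo '[0.005, 0, 0, 0, 0, 0.005, 0, 0, 0, 0]' > next.json && python3 -m creep next.json | grep force
for i in 1; do echo '[0, 0, -0.001, 0, 0, 0, 0, 0, 0, 0]' > next.json && python3 -m creep next.json | egrep "force|pos"; done
echo '[0, 0, -0.001, 0, 0, 0, 0, 0, 0, 0]' > next.json && python3 -m creep next.json | egrep "force|pos"
echo '[0, 0, -0.001, 0, 0, 0, 0, 0, 0, 0]' > next.json && python3 -m creep next.json | egrep "force|pos"
```

```text
clock: 14.15
position: [0.4853, 0.0645, 0.1028]
ee_rot: [2.291, 2.148, 0.002]
force: [0.1, 0.8, -0.7]
width: 0.15
gripper_force: 30.0
force: [0.5, 1.7, 6.9]
gripper_force: 30.0
force: [0.5, -2.8, 8.2]
gripper_force: 30.0
position: [0.4845, 0.0638, 0.1029]
force: [-0.2, 0.4, -2.3]
gripper_force: 30.0
position: [0.4843, 0.0639, 0.1036]
force: [-0.3, 0.2, -1.8]
gripper_force: 30.0
position: [0.4842, 0.064, 0.1045]
force: [-1.3, -1.1, -5.3]
gripper_force: 30.0
```

```bash
echo '[0, 0, -0.001, 0, 0, 0, 0, 0, 0, 0]' > next.json && python3 -m creep next.json | egrep "force|pos"
echo '[0, 0, 0.002, 0, 0, 0, 0, 0, 0, 0]' > next.json && python3 -m creep next.json | egrep "force|pos"
echo '[0, 0, 0.001, 0, 0, 0, 0, 0, 0, 0]' > next.json && python3 -m creep next.json | egrep "force|pos"
echo '[0, 0, 0.001, 0, 0, 0, 0, 0, 0, 0]' > next.json && python3 -m creep next.json | egrep "force|pos"
```

```text
position: [0.4843, 0.0643, 0.1056]
force: [-0.3, -0.1, -3.7]
gripper_force: 30.0
position: [0.485, 0.0645, 0.1039]
force: [-0.4, -0.2, 0.1]
gripper_force: 30.0
position: [0.485, 0.0646, 0.1029]
force: [-0.0, -0.7, 2.1]
gripper_force: 30.0
position: [0.4851, 0.0646, 0.1027]
force: [-3.0, -1.2, 16.0]
gripper_force: 30.0
```

```bash
echo '[0, 0, 0, 0, 0.4, 0, 0, 0, 0, 0.4, 0, 0, -0.045, 0, 0.5, 0, 0, -0.045, 0, 0.5, 0, 0, -0.035, 0, 0.5]' > next.json && python3 -m creep next.json
python3 -c "
from h import *
go((.4924,.1812,.137),1.3136)
plan((.4924,.1812,.180),1.3136,4,10)"
```

```text
clock: 16.45
position: [0.4847, 0.0646, 0.2288]
ee_rot: [2.291, 2.149, 0.001]
force: [0.9, 0.1, -0.2]
width: 0.494
gripper_force: 0.0
t 16.45 grasp [0.4847 0.0647 0.1818] yaw -0.0637 tilt 0.0009 F [ 0.86  0.11 -0.16] w 0.494 gf 0.0 q7 -0.5
 d_tool [0.1168 0.0002 0.0448]
 turn -1.3773
turn/row -0.1377
[np.float64(0.0292), np.float64(0.0001), np.float64(0.0004)]
[np.float64(0.0289), np.float64(0.0041), np.float64(0.0004)]
[np.float64(0.0281), np.float64(0.008), np.float64(0.0004)]
[np.float64(0.0267), np.float64(0.0118), np.float64(0.0004)]
```

```bash
echo '[0.0292, 0, 0, -0.138, 0.5, 0.0289, 0.0041, 0, -0.138, 0.5, 0.0281, 0.008, 0, -0.138, 0.5, 0.0267, 0.0118, 0, -0.138, 0.5, 0, 0, 0, -0.138, 0.5, 0, 0, 0, -0.138, 0.5, 0, 0, 0, -0.138, 0.5, 0, 0, 0, -0.138, 0.5, 0, 0, 0, -0.138, 0.5, 0, 0, 0.012, -0.135, 0.5]' > next.json && python3 -m creep next.json
python3 -c "
from h import *
go((.4924,.1812,.137),1.3136)"
```

```text
clock: 17.45
position: [0.4929, 0.1813, 0.2155]
ee_rot: [0.395, 3.115, 0.002]
force: [0.7, -0.1, -0.5]
width: 0.502
gripper_force: 0.0
t 17.45 grasp [0.493  0.1813 0.1685] yaw 1.3184 tilt 0.0021 F [ 0.68 -0.06 -0.49] w 0.502 gf 0.0 q7 0.47
 d_tool [ 0.0006 -0.0003  0.0315]
 turn 0.0048
```

```bash
echo '[0, 0, 0.02, 0.005, 0.4, 0, 0, 0.0115, 0, 0.3, 0, 0, 0, 0, 0, 0, 0, 0, 0, 0, 0, 0, 0, 0.1, 0, 0, 0, 0, 0.1, 0, 0, 0, 0, 0.1, 0, 0, 0, 0, 0, 0]' > next.json && python3 -m creep next.json 30
python3 -c "
from h import *
go()"
echo '[0, 0, 0, 0, 0.4, 0, 0, -0.005, 0, 0.5, 0, 0, -0.022, 0, 0.5, 0, 0, -0.022, 0, 0.5]' > next.json && python3 -m creep next.json
python3 -c "
from h import *
plan((.4847,.0646,.175),-.064,4,8)"
```

```text
clock: 18.25
position: [0.4924, 0.1813, 0.1834]
ee_rot: [0.874, 3.017, 0.001]
force: [3.0, 1.8, -8.3]
width: 0.151
gripper_force: 29.8
t 18.25 grasp [0.4924 0.1813 0.1364] yaw 1.0067 tilt 0.0009 F [ 3.01  1.75 -8.34] w 0.151 gf 29.8 q7 0.17
clock: 18.65
position: [0.4919, 0.1807, 0.2331]
ee_rot: [-0.87, -3.018, 0.001]
force: [0.4, 0.3, 0.6]
width: 0.451
gripper_force: 0.0
turn/row 0.1342
[np.float64(-0.0139), np.float64(-0.0255), np.float64(0.0028)]
[np.float64(-0.0172), np.float64(-0.0234), np.float64(0.0028)]
[np.float64(-0.0202), np.float64(-0.0209), np.float64(0.0028)]
[np.float64(-0.0228), np.float64(-0.018), np.float64(0.0028)]
```

```bash
echo '[-0.0139, -0.0255, 0.003, 0.134, 0.5, -0.0172, -0.0234, 0.003, 0.134, 0.5, -0.0202, -0.0209, 0.003, 0.134, 0.5, -0.0228, -0.018, 0.003, 0.134, 0.5, 0, 0, 0, 0.134, 0.5, 0, 0, 0.015, 0.134, 0.5, 0, 0, 0.015, 0.134, 0.5, 0, 0, 0.02, 0.134, 0.5]' > next.json && python3 -m creep next.json
python3 -c "
from h import *
go((.4847,.0646,.0545),-.064)"
```

```text
clock: 19.45
position: [0.4855, 0.0649, 0.1709]
ee_rot: [2.295, 2.143, 0.002]
force: [-0.0, -0.1, -0.4]
width: 0.498
gripper_force: 0.0
t 19.45 grasp [0.4856 0.0649 0.1239] yaw -0.0685 tilt 0.002 F [-0.   -0.14 -0.38] w 0.498 gf 0.0 q7 -0.56
 d_tool [-0.0003 -0.001   0.0694]
 turn -0.0045
```

```bash
echo '[0, 0, 0.035, -0.004, 0.5, 0, -0.001, 0.025, 0, 0.4, 0, 0, 0.009, 0, 0.3, 0, 0, 0, 0, 0, 0, 0, 0, 0, 0, 0, 0, 0, 0, 0]' > next.json && python3 -m creep next.json 30 | egrep "for|pos"
echo '[-0.002, 0, 0, 0, 0, -0.002, 0, 0, 0, 0]' > next.json && python3 -m creep next.json | egrep "^for|pos"
echo '[-0.002, 0, 0, 0, 0]' > next.json && python3 -m creep next.json | egrep "^for|pos"
echo '[-0.002, 0, 0, 0, 0]' > next.json && python3 -m creep next.json | egrep "^for|pos"
echo '[0.002, 0, 0, 0, 0, 0.002, 0, 0, 0, 0]' > next.json && python3 -m creep next.json | egrep "^for|pos"
echo '[0.002, 0, 0, 0, 0]' > next.json && python3 -m creep next.json | egrep "^for|pos"
echo '[0.002, 0, 0, 0, 0]' > next.json && python3 -m creep next.json | egrep "^for|pos"
```

```text
position: [0.485, 0.0652, 0.1025]
force: [1.9, 1.5, -1.5]
gripper_force: 30.0
position: [0.4848, 0.0621, 0.1025]
force: [0.7, 5.7, 6.5]
position: [0.4847, 0.0602, 0.1025]
force: [0.2, 5.1, 6.7]
position: [0.4846, 0.0582, 0.1025]
force: [0.3, 5.8, 6.4]
position: [0.4846, 0.0591, 0.1025]
force: [-0.8, -7.7, 13.8]
position: [0.4847, 0.061, 0.1025]
force: [-0.2, -6.5, 13.7]
position: [0.4849, 0.063, 0.1025]
force: [-0.4, -6.9, 12.6]
```

```bash
echo '[0, 0, -0.0006, 0, 0, 0, 0, 0, 0, 0]' > next.json && python3 -m creep next.json | egrep "^for|pos"
echo '[-0.002, 0, 0, 0, 0, -0.002, 0, 0, 0, 0]' > next.json && python3 -m creep next.json | egrep "^for|pos"
echo '[-0.002, 0, 0, 0, 0]' > next.json && python3 -m creep next.json | egrep "^for|pos"
echo '[-0.002, 0, 0, 0, 0]' > next.json && python3 -m creep next.json | egrep "^for|pos"
echo '[0.002, 0, -0.0002, 0, 0, 0.002, 0, 0, 0, 0]' > next.json && python3 -m creep next.json | egrep "^for|pos"
echo '[0.002, 0, 0, 0, 0]' > next.json && python3 -m creep next.json | egrep "^for|pos"
echo '[0.002, 0, 0, 0, 0]' > next.json && python3 -m creep next.json | egrep "^for|pos"
```

```text
position: [0.4845, 0.0638, 0.1025]
force: [-0.4, -5.1, 8.5]
position: [0.4845, 0.0622, 0.1025]
force: [0.5, 5.4, 4.9]
position: [0.4843, 0.0604, 0.1025]
force: [0.5, 5.8, 7.4]
position: [0.4841, 0.0584, 0.1025]
force: [0.5, 5.2, 6.5]
position: [0.484, 0.0596, 0.1025]
force: [-0.5, -5.8, 10.9]
position: [0.4841, 0.0614, 0.1025]
force: [-0.4, -7.0, 9.7]
position: [0.4842, 0.0634, 0.1025]
force: [-0.5, -6.9, 9.6]
```

```bash
echo '[0, 0, -0.0006, 0, 0, 0, 0, 0, 0, 0]' > next.json && python3 -m creep next.json | egrep "^for|pos"
echo '[-0.002, 0, 0, 0, 0, -0.002, 0, 0, 0, 0]' > next.json && python3 -m creep next.json | egrep "^for|pos"
echo '[-0.002, 0, 0, 0, 0]' > next.json && python3 -m creep next.json | egrep "^for|pos"
echo '[-0.002, 0, 0, 0, 0]' > next.json && python3 -m creep next.json | egrep "^for|pos"
echo '[0.002, 0, -0.0004, 0, 0, 0.002, 0, 0, 0, 0]' > next.json && python3 -m creep next.json | egrep "^for|pos"
echo '[0.002, 0, 0, 0, 0]' > next.json && python3 -m creep next.json | egrep "^for|pos"
echo '[0.002, 0, 0, 0, 0]' > next.json && python3 -m creep next.json | egrep "^for|pos|clock"
```

```text
position: [0.4838, 0.0642, 0.1025]
force: [1.9, -3.2, 1.4]
position: [0.4836, 0.0618, 0.1025]
force: [0.5, 2.6, -1.0]
position: [0.4834, 0.0596, 0.1025]
force: [0.7, 2.1, -1.4]
position: [0.4833, 0.0573, 0.1025]
force: [0.5, 3.5, -2.1]
position: [0.4833, 0.0598, 0.1028]
force: [0.1, -2.7, -2.3]
position: [0.4835, 0.0623, 0.1028]
force: [0.1, -2.5, -2.9]
clock: 22.85
position: [0.4837, 0.0647, 0.1028]
force: [-0.7, -2.0, -3.4]
```

```bash
echo '[0, 0, 0, 0, 0.4, 0, 0, 0, 0, 0.4, 0, 0, -0.045, 0, 0.5, 0, 0, -0.045, 0, 0.5, 0, 0, -0.035, 0, 0.5]' > next.json && python3 -m creep next.json | grep clock
python3 -c "
from h import *
go((.4924,.1813,.137),1.0067)
plan((.4924,.1813,.180),1.0067,4,8)"
```

```text
clock: 23.35
t 23.35 grasp [0.4843 0.0658 0.1835] yaw -0.0592 tilt 0.0019 F [ 1.11 -0.53 -0.72] w 0.491 gf 0.0 q7 -0.5
 d_tool [0.1157 0.0011 0.0466]
 turn -1.0659
turn/row -0.1332
[np.float64(0.0289), np.float64(0.0003), np.float64(0.0009)]
[np.float64(0.0287), np.float64(0.0041), np.float64(0.0009)]
[np.float64(0.0278), np.float64(0.0079), np.float64(0.0009)]
[np.float64(0.0265), np.float64(0.0115), np.float64(0.0009)]
```

```bash
echo '[0.0289, 0.0003, 0, -0.133, 0.5, 0.0287, 0.0041, 0, -0.133, 0.5, 0.0278, 0.008, 0, -0.133, 0.5, 0.0265, 0.0115, 0, -0.133, 0.5, 0, 0, 0, -0.133, 0.5, 0, 0, 0, -0.133, 0.5, 0, 0, 0, -0.133, 0.5, 0, 0, 0.015, -0.133, 0.5, 0, 0, 0, 0, 0.5]' > next.json && python3 -m creep next.json | grep clock
python3 -c "
from h import *
go((.4924,.1813,.137),1.0067)"
```

```text
clock: 24.25
t 24.25 grasp [0.4914 0.1801 0.1648] yaw 1.0063 tilt 0.0021 F [-1.08 -0.86 -0.58] w 0.499 gf 0.0 q7 0.19
 d_tool [-0.0002  0.0016  0.0278]
 turn -0.0004
```

```bash
echo '[0, 0.0016, 0.02, 0, 0.4, 0, 0, 0.008, 0, 0.3, 0, 0, 0, 0, 0, 0, 0, 0, 0, 0, 0, 0, 0, 0, 0]' > next.json && python3 -m creep next.json 30 | grep force
python3 -c "
from h import *
go()"
echo '[0, 0, 0, 0.07, 0, 0, 0, 0, 0.055, 0, 0, 0, 0, 0, 0, 0, 0, 0, 0, 0]' > next.json && python3 -m creep next.json | grep force
python3 -c "
from h import *
go()"
```

```text
force: [-2.9, -3.1, -0.5]
gripper_force: 29.9
t 24.75 grasp [0.4928 0.1813 0.1387] yaw 1.0033 tilt 0.0012 F [-2.86 -3.08 -0.47] w 0.154 gf 29.9 q7 0.15
force: [-4.9, -3.5, 7.1]
gripper_force: 30.0
t 25.15 grasp [0.4928 0.1813 0.1386] yaw 0.8798 tilt 0.001 F [-4.86 -3.54  7.09] w 0.151 gf 30.0 q7 0.05
```

```bash
echo '[0, 0, 0, 0, 0.4, 0, 0, -0.005, 0, 0.5, 0, 0, -0.022, 0, 0.5, 0, 0, -0.022, 0, 0.5]' > next.json && python3 -m creep next.json | grep width
python3 -c "
from h import *
go()
plan((.484,.0649,.175),-.062,4,7)"
```

```text
width: 0.445
t 25.55 grasp [0.493  0.1821 0.1877] yaw 0.88 tilt 0.0007 F [ 0.09 -0.03  0.09] w 0.445 gf 0.0 q7 0.1
turn/row 0.1346
[np.float64(-0.0169), np.float64(-0.024), np.float64(0.0032)]
[np.float64(-0.02), np.float64(-0.0215), np.float64(0.0032)]
[np.float64(-0.0227), np.float64(-0.0186), np.float64(0.0032)]
[np.float64(-0.025), np.float64(-0.0154), np.float64(0.0032)]
```

```bash
echo '[-0.0169, -0.024, 0.003, 0.134, 0.5, -0.02, -0.0215, 0.003, 0.134, 0.5, -0.0227, -0.0186, 0.003, 0.134, 0.5, -0.025, -0.0154, 0.003, 0.134, 0.5, 0, 0, 0.01, 0.134, 0.5, 0, 0, 0.015, 0.134, 0.5, 0, 0, 0.02, 0.134, 0.5, 0, 0, 0, 0, 0.5]' > next.json && python3 -m creep next.json | grep clock
python3 -c "
from h import *
go((.484,.0649,.0553),-.062)"
```

```text
clock: 26.35
t 26.35 grasp [0.4832 0.0646 0.1287] yaw -0.0604 tilt 0.0025 F [ 0.27  0.35 -0.13] w 0.501 gf 0.0 q7 -0.55
 d_tool [0.0004 0.001  0.0734]
 turn 0.0016
```

```bash
echo '[0, 0.001, 0.035, 0, 0.5, 0, 0, 0.027, 0, 0.4, 0, 0, 0.0102, 0, 0.3, 0, 0, 0, 0, 0, 0, 0, 0, 0, 0, 0, 0, 0, 0, 0]' > next.json && python3 -m creep next.json 30 | egrep "for|pos"
echo '[-0.003, 0, 0, 0, 0, -0.003, 0, 0, 0, 0]' > next.json && python3 -m creep next.json | egrep "^for|pos"
echo '[-0.003, 0, 0, 0, 0]' > next.json && python3 -m creep next.json | egrep "^for|pos"
echo '[-0.003, 0, 0, 0, 0]' > next.json && python3 -m creep next.json | egrep "^for|pos"
```

```text
position: [0.4857, 0.0649, 0.1061]
force: [-1.0, 0.0, 2.8]
gripper_force: 30.0
position: [0.4857, 0.0601, 0.1061]
force: [0.2, 7.2, 2.9]
position: [0.4856, 0.057, 0.1061]
force: [0.4, 5.1, 2.4]
position: [0.4855, 0.054, 0.1061]
force: [0.4, 5.2, 2.1]
```

```bash
echo '[-0.003, 0, -0.0001, 0, 0]' > next.json && python3 -m creep next.json | egrep "^for|pos"
echo '[-0.003, 0, -0.0001, 0, 0]' > next.json && python3 -m creep next.json | egrep "^for|pos"
echo '[-0.001, 0, 0, 0, 0, 0, 0, 0, 0, 0]' > next.json && python3 -m creep next.json | egrep "^for|pos"
echo '[0.003, 0, 0, 0, 0, 0.003, 0, 0, 0, 0]' > next.json && python3 -m creep next.json | egrep "^for|pos"
echo '[0.003, 0, 0, 0, 0]' > next.json && python3 -m creep next.json | egrep "^for|pos"
echo '[0.003, 0, 0, 0, 0]' > next.json && python3 -m creep next.json | egrep "^for|pos"
echo '[0.003, 0, 0, 0, 0]' > next.json && python3 -m creep next.json | egrep "^for|pos|clo"
python3 -c "
from h import *
go((.4845,.0657,.0591),-.062)
p=cams.get_image('scene'); cv2.imwrite('pics/scene4.png',p['image'])"
```

```text
position: [0.4852, 0.0509, 0.1061]
force: [0.5, 5.1, 0.8]
position: [0.4849, 0.0477, 0.1061]
force: [-0.0, 4.7, 0.5]
position: [0.4849, 0.0463, 0.1061]
force: [-0.6, 4.1, 7.2]
position: [0.485, 0.049, 0.1061]
force: [-0.9, -9.3, 13.4]
position: [0.4853, 0.052, 0.1061]
force: [-1.1, -9.3, 12.4]
position: [0.4855, 0.055, 0.1061]
force: [0.1, -8.1, 12.9]
clock: 28.25
position: [0.4857, 0.058, 0.1061]
force: [-0.6, -7.6, 12.6]
t 28.25 grasp [0.4858 0.0579 0.0591] yaw -0.0617 tilt 0.0036 F [-0.63 -7.6  12.59] w 0.15 gf 30.0 q7 -0.62
 d_tool [ 0.0077 -0.0017 -0.    ]
 turn 0.0003
```

```bash
echo '[0.003, 0, -0.0005, 0, 0, 0.003, 0, 0, 0, 0, 0.002, 0, 0, 0, 0, 0, 0, 0, 0, 0, 0, 0, 0, 0, 0.3, 0, 0, 0, 0, 0.4, 0, 0, -0.04, 0, 0.5, 0, 0, -0.045, 0, 0.5, 0, 0, -0.045, 0, 0.5]' > next.json && python3 -m creep next.json | egrep "for|pos|clo"
python3 -c "
from h import *
go((.484,-.15,.2))"
```

```text
clock: 29.2
position: [0.4847, 0.0687, 0.2368]
force: [1.4, -0.4, -0.1]
gripper_force: 0.0
t 29.2 grasp [0.4847 0.0687 0.1898] yaw -0.0585 tilt 0.0014 F [ 1.37 -0.35 -0.13] w 0.484 gf 0.0 q7 -0.5
 d_tool [-0.2183  0.0121 -0.0102]
```

```bash
echo '[-0.05, 0, -0.01, 0, 0.5, -0.05, 0, -0.01, 0, 0.5, -0.05, 0, -0.01, 0, 0.5, -0.05, 0, 0, 0, 0.5, -0.05, 0, 0, 0, 0.5, 0, 0, 0, 0, 0.5]' > next.json && python3 -m creep next.json | egrep "pos|clo"
cat > look.py <<'E'
from h import *
import sys
n=sys.argv[1]
t=cams.get_image('top'); s=cams.get_image('scene'); cv2.imwrite(f'pics/top{n}.png',t['image']); cv2.imwrite(f'pics/scene{n}.png',s['image'])
def cr(i,u,v,w,h,k):
    a=cv2.resize(i[v:v+h,u:u+w],None,fx=k,fy=k,interpolation=cv2.INTER_CUBIC)
    for j in range(0,w,10): cv2.putText(a,str(u+j),(j*k,8),0,.3,(0,0,255)); a[:,j*k]=a[:,j*k]//2
    for j in range(0,h,10): cv2.putText(a,str(v+j),(0,j*k),0,.3,(0,0,255)); a[j*k]=a[j*k]//2
    return a
m=np.zeros((600,800,3),np.uint8)
m[:600,:400]=cr(t['image'],230,195,80,75,8)[:,:640][:600,40:440] if 0 else cr(t['image'],235,200,66,70,6)[:, :400].copy() if 0 else cv2.copyMakeBorder(cr(t['image'],235,195,66,80,6),0,120,0,4,0)
m[:600,400:]=cv2.copyMakeBorder(cr(s['image'],240,210,66,65,6),0,210,0,4,0)
cv2.imwrite(f'pics/n{n}.png',m)
E
python3 look.py 5
```

```text
clock: 29.8
position: [0.4691, -0.1858, 0.2646]
```

View pics/n5.png

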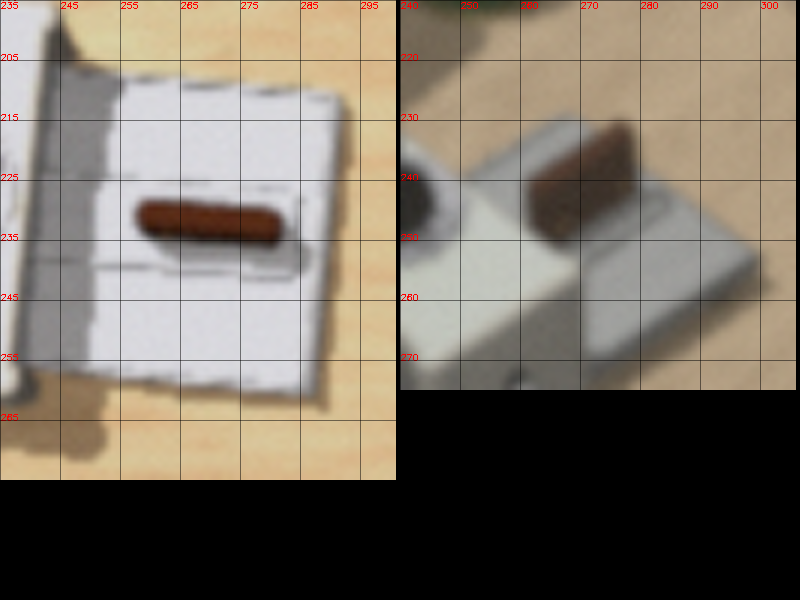

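The top crop shows the blade straight on the bed and centred, with edges at rows 224.5–226.5 and 239–241, its rear end at about column 285 and the grip spanning columns 258–282. The bed's front edge is at about column 289. I'll compute the tip's position.

```bash
python3 - <<'E'
from h import *
t=cams.get_image('top'); s=cams.get_image('scene')
i=t['image'].astype(int).sum(2)
print("row 230-238 profile cols 278-296"); 
for v in (214,220,229,237,248,254): print(v,i[v,278:298].tolist())
q=(.492,.181,1.507); f=np.array([np.cos(q[2]),np.sin(q[2])]); n=np.array([-f[1],f[0]])
def sx(p,u,v,z): 
    w=ray(p,u,v,z)[:2]-np.array(q[:2]); return (round(w@f*1e3,1),round(w@n*1e3,1))
print("bed front corners",sx(t,291.8,211,.027),sx(t,287,260,.027),"housing front edge top",sx(t,243.7,195.3,.106),sx(t,237.8,260.3,.106))
print("blade end",sx(t,285,226.7,.029),sx(t,284.7,240.5,.029))
print("grip top ends",sx(t,258,230.5,.071),sx(t,282.3,233,.071))
print("scene grip top",sx(s,278,231,.071),sx(s,262,241,.071),"bed front corner s",sx(s,300,252,.027),sx(s,267.5,229,.027))
print("scene blade end",sx(s,284.5,242.5,.029),sx(s,272,234,.029))
print("dial axis top",sx(t,222,224.5,.147))
E
```

```text
row 230-238 profile cols 278-296
214 [651, 658, 658, 654, 653, 652, 656, 657, 657, 653, 646, 604, 527, 422, 365, 410, 524, 558, 566, 560]
220 [652, 654, 653, 651, 656, 656, 660, 654, 655, 654, 640, 591, 458, 334, 331, 403, 515, 553, 557, 558]
229 [373, 420, 498, 583, 633, 624, 554, 606, 640, 649, 606, 473, 340, 334, 390, 516, 559, 553, 555, 552]
237 [396, 393, 398, 417, 421, 421, 412, 415, 455, 529, 483, 370, 345, 408, 526, 558, 561, 565, 566, 565]
248 [659, 659, 655, 648, 657, 656, 652, 637, 569, 464, 348, 340, 405, 510, 555, 558, 564, 562, 560, 555]
254 [653, 655, 657, 654, 659, 658, 644, 602, 523, 400, 332, 387, 500, 550, 561, 558, 554, 559, 561, 567]
bed front corners (np.float64(-155.6), np.float64(-60.1)) (np.float64(-153.7), np.float64(61.6)) housing front edge top (np.float64(-40.0), np.float64(-76.1)) (np.float64(-40.9), np.float64(75.3))
blade end (np.float64(-142.1), np.float64(-19.4)) (np.float64(-144.1), np.float64(14.6))
grip top ends (np.float64(-78.8), np.float64(-0.2)) (np.float64(-136.9), np.float64(0.8))
scene grip top (np.float64(-131.2), np.float64(2.9)) (np.float64(-75.8), np.float64(2.1)) bed front corner s (np.float64(-149.6), np.float64(67.1)) (np.float64(-147.6), np.float64(-58.0))
scene blade end (np.float64(-143.3), np.float64(14.6)) (np.float64(-141.6), np.float64(-33.0))
dial axis top (np.float64(-1.8), np.float64(0.7))
```

The tip stands at only about +16 mm: the blade's rear end is at about -143.5 mm where -135 mm is wanted. I'll go back, push it in 8.5 mm, then repeat the proof stroke from the right place.

```bash
python3 -c "
from h import *
go((.485,.0665,.0588),-.062)"
```

```text
t 30.0 grasp [ 0.4708 -0.1768  0.2179] yaw -0.0576 tilt 0.0006 F [ 0.82 -0.63  0.02] w 0.5 gf 0.0 q7 0.06
 d_tool [2.436e-01 2.000e-04 1.593e-01]
 turn 0.0044
```

```bash
echo '[0.049, 0, 0.008, 0.004, 0.5, 0.049, 0, 0.008, 0, 0.5, 0.049, 0, 0.008, 0, 0.5, 0.049, 0, 0.008, 0, 0.5, 0.0476, 0, 0.01, 0, 0.5, 0, 0, 0.03, 0, 0.5, 0, 0, 0.03, 0, 0.5, 0, 0, 0, 0, 0.5]' > next.json && python3 -m creep next.json | grep clock
python3 -c "
from h import *
go((.485,.0665,.0588),-.062)"
```

```text
clock: 30.8
t 30.8 grasp [0.483  0.0666 0.1132] yaw -0.0588 tilt 0.006 F [-1.18  0.51  0.1 ] w 0.501 gf 0.0 q7 -0.57
 d_tool [0.0001 0.0023 0.0544]
 turn 0.0032
```

```bash
echo '[0, 0.002, 0.03, 0, 0.5, 0, 0, 0.018, 0, 0.4, 0, 0, 0.0055, 0, 0.3, 0, 0, 0, 0, 0.3, 0, 0, 0, 0, 0, 0, 0, 0, 0, 0, 0, 0, 0, 0, 0]' > next.json && python3 -m creep next.json 30 | egrep "for|pos|clo"
python3 -c "
from h import *
go()"
echo '[0.003, 0, -0.0003, 0, 0, 0.003, 0, 0, 0, 0]' > next.json && python3 -m creep next.json | egrep "^for|pos"
echo '[0.0025, 0, 0, 0, 0, 0, 0, 0, 0, 0]' > next.json && python3 -m creep next.json | egrep "^for|pos"
```

```text
clock: 31.5
position: [0.4883, 0.0651, 0.1106]
force: [-1.9, -0.1, 7.1]
gripper_force: 30.0
t 31.5 grasp [0.4884 0.0651 0.0636] yaw -0.0625 tilt 0.0016 F [-1.93 -0.09  7.07] w 0.154 gf 30.0 q7 -0.63
position: [0.4884, 0.0693, 0.1106]
force: [-0.3, -7.6, 6.3]
position: [0.4887, 0.0723, 0.1106]
force: [-1.2, -4.6, 4.5]
```

```bash
echo '[0.0015, 0, -0.0002, 0, 0, 0, 0, 0, 0, 0]' > next.json && python3 -m creep next.json | egrep "^for|pos"
echo '[-0.003, 0, 0, 0, 0, -0.003, 0, 0, 0, 0]' > next.json && python3 -m creep next.json | egrep "^for|pos"
echo '[-0.003, 0, 0, 0, 0]' > next.json && python3 -m creep next.json | egrep "^for|pos"
echo '[-0.003, 0, 0, 0, 0]' > next.json && python3 -m creep next.json | egrep "^for|pos"
echo '[-0.003, 0, 0, 0, 0, 0, 0, 0, 0, 0]' > next.json && python3 -m creep next.json | egrep "^for|pos"
echo '[0.003, 0, -0.0002, 0, 0, 0.003, 0, 0, 0, 0]' > next.json && python3 -m creep next.json | egrep "^for|pos"
echo '[0.003, 0, 0, 0, 0]' > next.json && python3 -m creep next.json | egrep "^for|pos"
echo '[0.003, 0, 0, 0, 0]' > next.json && python3 -m creep next.json | egrep "^for|pos"
echo '[0.003, 0, 0, 0, 0, 0, 0, 0, 0, 0]' > next.json && python3 -m creep next.json | egrep "^for|pos|clo"
python3 -c "
from h import *
go()"
```

```text
position: [0.4887, 0.0736, 0.1106]
force: [-0.5, -5.2, 4.3]
position: [0.4887, 0.0703, 0.1106]
force: [-0.3, 5.2, 2.0]
position: [0.4886, 0.0673, 0.1106]
force: [0.2, 4.5, 1.6]
position: [0.4884, 0.0644, 0.1106]
force: [-1.2, 5.4, 2.4]
position: [0.4882, 0.0608, 0.1106]
force: [0.2, 4.2, 4.8]
position: [0.4882, 0.0638, 0.1105]
force: [-0.8, -7.2, 9.5]
position: [0.4884, 0.0666, 0.1105]
force: [-0.7, -7.6, 9.1]
position: [0.4886, 0.0696, 0.1106]
force: [-0.5, -6.8, 9.4]
clock: 33.3
position: [0.4888, 0.0732, 0.1106]
force: [-0.3, -5.4, 7.3]
t 33.3 grasp [0.4888 0.0731 0.0636] yaw -0.0648 tilt 0.0025 F [-0.31 -5.43  7.27] w 0.149 gf 29.9 q7 -0.65
```

```bash
echo '[-0.003, 0, -0.0003, 0, 0, -0.003, 0, 0, 0, 0]' > next.json && python3 -m creep next.json | egrep "^for|pos"
echo '[-0.003, 0, 0, 0, 0]' > next.json && python3 -m creep next.json | egrep "^for|pos"
echo '[-0.003, 0, 0, 0, 0]' > next.json && python3 -m creep next.json | egrep "^for|pos"
echo '[-0.003, 0, 0, 0, 0, -0.001, 0, 0, 0, 0, 0, 0, 0, 0, 0]' > next.json && python3 -m creep next.json | egrep "^for|pos"
echo '[0.003, 0, -0.0003, 0, 0, 0.003, 0, 0, 0, 0]' > next.json && python3 -m creep next.json | egrep "^for|pos"
echo '[0.003, 0, 0, 0, 0]' > next.json && python3 -m creep next.json | egrep "^for|pos"
echo '[0.003, 0, 0, 0, 0]' > next.json && python3 -m creep next.json | egrep "^for|pos"
echo '[0.003, 0, 0, 0, 0, 0.001, 0, 0, 0, 0, 0, 0, 0, 0, 0]' > next.json && python3 -m creep next.json | egrep "^for|pos|clo"
```

```text
position: [0.4883, 0.0696, 0.1106]
force: [0.9, 5.1, 0.8]
position: [0.4881, 0.0667, 0.1106]
force: [0.1, 5.5, 1.2]
position: [0.4879, 0.0637, 0.1106]
force: [1.6, 5.2, 0.1]
position: [0.4876, 0.0594, 0.1106]
force: [0.7, 5.0, 2.2]
position: [0.4875, 0.0629, 0.1106]
force: [-0.9, -6.3, 4.8]
position: [0.4877, 0.0658, 0.1106]
force: [0.1, -5.2, 5.0]
position: [0.4879, 0.0688, 0.1106]
force: [-0.4, -5.6, 5.3]
clock: 34.7
position: [0.4882, 0.0732, 0.1106]
force: [-0.0, -5.6, 3.9]
```

```bash
echo '[0, 0, 0, 0, 0.3, 0, 0, 0, 0, 0.4, 0, 0, 0, 0, 0.5, 0, 0, -0.04, 0, 0.5, 0, 0, -0.045, 0, 0.5, 0, 0, -0.04, 0, 0.5, -0.05, 0, -0.01, 0, 0.5, -0.05, 0, -0.01, 0, 0.5, -0.05, 0, -0.01, 0, 0.5, -0.05, 0, 0, 0, 0.5]' > next.json && python3 -m creep next.json | egrep "clo"
echo '[-0.05, 0, 0, 0, 0.5, 0, 0, 0, 0, 0.5, 0, 0, 0, 0, 0.5]' > next.json && python3 -m creep next.json | egrep "pos|clo"
python3 look.py 6
```

```text
clock: 35.7
clock: 36.0
position: [0.4725, -0.1727, 0.2649]
```

View pics/n6.png

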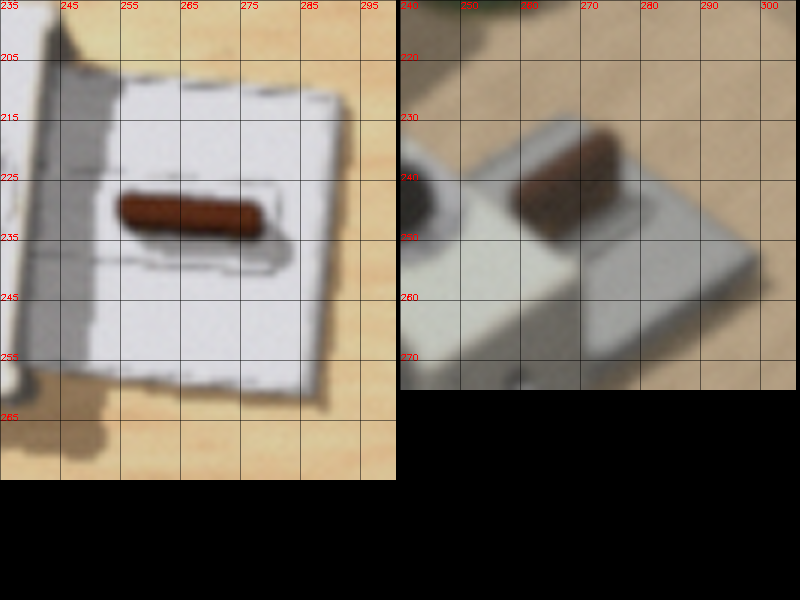

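The crop shows the gauge flat and parallel to the bed, with its rear end at about column 281.3 and the bed's front edge at about 289.2. The rear end is therefore about 20 mm inside the bed, which puts the tip at about +24 mm. Drag during the proof strokes was about 4.2–5.0 N, and the robot is clear of everything.

```bash
python3 -c "
from h import *
print(workorder.sign_off())"
```

```text
the job is handed in; nothing more can be done
None
```

I set the roller and handed the job in at about 36 s: the gauge lies straight and flat on the bed, its tip about 24 mm past the roller's middle by the camera. It is nipped at an estimated 4.2–5 N of drag, corrected for the gripper pressing on the blade. I proved the setting by drawing the gauge back about 14 mm and sliding it in again, and touched nothing else on the worktop.

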